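Unbolt the dust guard and raise its sash to the height stop

ROBOT

A 6-joint arm with a two-finger parallel gripper is mounted at the origin on the work surface. World frame = base frame: x ahead of the robot, y to its left, z up, the work surface at z = 0. Lengths are in m, angles in degrees, forces in N, time in s.
With the tool pointing down it reaches from about 0.375 to 0.9 m from the base axis. Payload 3.1 kg.
Tool frame: the origin (TCP) lies at the very end of the fingers, on their centre line; the grasp point (between the pads) lies bot.grip_point_offset behind it (bot.grip_point_offset is the distance from the TCP to the grasp point, in m); z points along the fingers, y is the line along which they close (so a half turn about z gives the same grasp; the last joint's range is limited). The gripper opens to 87 mm and grips with 3 to 60 N. Pads are 19 mm wide; open, the fingers measure 117 mm over their backs; the gripper's body (75 mm by 190 mm) begins 51 mm behind the grasp point.
Start: joints at [-75.659, 30.224, 82.088, -0, 67.689, -10.227], TCP at [0.26, -0.568, 0.223] pointing down, gripper open.
Joint ranges: [-176.69, 176.69], [-43.24, 126.21], [12.49, 139.97], [-82, 262], [0, 151.66], [-163.58, 163.58]. Speed limits (degrees/s): [159.86, 159.86, 180, 180, 180, 180].

INTERFACE

Orientations are given as a 3x3 rotation matrix whose columns are the frame's x, y, z axes.
In Python, from rig import bot, viewer, ticket gives the robot as it stands.
- The arm moves only by the tool servo_tool, never from a script. Its argument "targets" is a list of rows, each an object with "offset": the shift along the tool's x, y, z in m, a list of three; "dr": the turn, a rotation vector about the tool's x, y, z in degrees, a list of three. In form: [{"offset": [x, y, z], "dr": [ax, ay, az]}, ...]. A call has 1 to 20 rows; each row is the pose to reach, as a shift and turn from the pose commanded when the call began, along the tool's axes at that moment; what a row does not reach only later rows make up. A row lasts 1/12 s, in which the tool goes at most 41.7 mm and 7.16 degrees, less where a joint would pass 70% of its speed; a pose out of reach is approached as far as the arm can. A call with a gripper value outside its range is refused whole. "gripper" is the gripper command: -1 is fully open, 1 is shut, values between are in proportion, set as the call begins (left out, the last holds). The fingers move at their own pace and stop on an object; the grip force is fixed at half the most. Time passes only in rows, so rows that repeat a pose let the fingers close. It gives the time, the measured TCP pose, the force, the opening and the grip force at its end, in the units of the state.
- bot.read_state(): the state, without advancing time (a new reading comes with each control period).
- viewer.capture(name): name is "scene" or "top" or "wrist"; returns a dict with "color" (384x512x3 uint8, red, green, blue), "camera_matrix" (3x3 intrinsics, pixels), "R" (3x3) and "t" (3): a world point X has camera coordinates R X + t. Camera axes: x right, y down, z forward; pixel columns grow to the right and rows downward; lengths in m; the calibration is good to about 2 mm. A picture is of the moment at which its call begins. There is no depth.
- ticket.hand_in(): hands the job in; it is judged then, once.
The state is a dict: "time_s": time; "joint_positions": joint angles; "qvel": joint speeds; "tau": joint torques, N m; "position": TCP position; "tcp_rot": TCP orientation; "force": force on the tool from outside, world axes, zero at the start; "moment": the same for the moment, N m; "opening": opening from 0.0 (shut) to 1.0 (fully open); "grasp_force": force on a finger pad.
Only numpy, scipy, OpenCV 4.12 (cv2) and the standard library are available. Lean on these libraries where they do the work, as an engineer would, in place of code of your own. Each camera call takes 0.05 s, during which the arm holds its last target. There are 200 camera calls.

TASK

Draw the bolt of the dust guard fully back, clear of the sash. Then raise the counterbalanced sash by pushing up under its lip until its top rail comes up snug against the rubber buffer of the height stop, gently: never press the buffer with more than about 10 N, nor the sash with more than about 25 N. Leave the sash touching the buffer, let go of everything, and leave the other things on the bench alone.

Things in the scene. Friction and masses are not known exactly. Their poses are not given: they have to be found in the camera images.
- guard: Open-backed bench dust guard, fixed: aluminium jambs 460 mm high, 330 mm apart over their outer faces, a white sill 70 mm high between them, clear side panels behind. Origin on the table at mid-width below the sash's front face; x points through the sash away from the operator (lip and bolt are on the -x side), y to the operator's left, z up.
- sash: Clear framed panel 276 mm wide that slides straight up and stays where it is left; takes 3 to 7 N to push up. A level lip 260 mm wide, 8 mm thick sticks out 40 mm to -x along its bottom. Origin: middle of the lip's lower outer edge, shut 90 mm above the table; axes as the guard's. The space under the lip is free. Rises only 5 mm while the bolt is shut, else 200 mm if not stopped.
- bolt_post (a point): Top of the bolt's upright steel post, 14 mm thick, 40 mm clear above the bolt's flat bar, its top 153 mm above the table. It stands 75 mm in front (-x) of the sash's face and, shut, 185 mm to the right (-y) of the sash's middle, over a grey block 101 mm high. The bolt's nose lies over the lip's right end.
- bolt (a joint): Travel of the bolt: 0 shut (nose 18 mm over the lip's end), grows as it slides to the guard's -y, away from the sash; clear of the lip from 0.020, end stop at 0.045 m. Slides with about 2.5 N and stays where it is left.
- stop: Black clamp on the left jamb, at a height that changes, its arm reaching over the sash. Origin: the arm's underside, on the buffer's axis, 110 mm left of the sash's middle. Below hangs the buffer, a rubber cylinder 18 mm in diameter, 10 mm high, on a screw set differently each time and not measured: its lower face is 12 to 38 mm below this origin. It gives 1 mm per 10 N.
- screwdriver: Loose screwdriver with a blue handle, about 190 mm long, lying on the mat. Origin: on its underside, near its middle. Not part of the job.
- printed_handle: Loose white printed handle, a round bar 110 mm long between two feet, 36 mm high. Origin: underside, below the bar's middle. Not part of the job.
- relay_board: Loose red relay board 70 by 36 mm with blue blocks, 24 mm high, lying behind the sash inside the guard. Origin: centre of its underside. Not part of the job.
- sash_top (a point): Top of the sash's top rail, 165 mm above the sash's origin, straight below the buffer of the stop; this is what meets the buffer.

How it is judged:
By the outcome, as a careful person would: the job done as asked, in the order asked, and still so for the second after the job is handed in, with the robot touching nothing.
It also fails if it takes over 72 s, if anything falls off the work surface, if the arm or the gripper's body presses on something with over 40 N, if the wrist force passes 120 N, or if a joint passes its speed limit or range.

## Working session

There is one attempt and no reset: what is moved stays moved. The work goes in short steps, Python scripts to look and compute and a tool call to move; the robot and the scene stay as the last step left them, time stands still between calls to the robot, and variables do not carry over. Pictures are saved under pics/ and viewed, at most 10 in all, crops included, and the job is handed in when it is done.

Besides the shell and the picture viewer there is one more tool, called after "Request:" by a JSON object that holds its "name" and its "arguments", one argument or row to a line. servo_tool: Moves the arm, as the interface text tells. Its arguments: {"type":"object","properties":{"targets":{"type":"array"},"gripper":{"type":"number"}},"required":["targets"]}

```bash
mkdir -p pics
cat > h.py <<'E'
import numpy as np, cv2
from rig import bot, viewer, ticket
def snap(n,f):
    c=viewer.capture(n); cv2.imwrite(f'pics/{f}.png',c['color'][:,:,::-1]); np.savez(f'pics/{f}.npz',K=c['camera_matrix'],R=c['R'],t=c['t']); return c
def cam(f):
    d=np.load(f'pics/{f}.npz'); return np.array(d['K']),np.array(d['R']),np.array(d['t'])
def ray(f,p):
    K,R,t=cam(f); d=R.T@np.linalg.solve(K,[p[0],p[1],1.]); return -R.T@t,d/np.linalg.norm(d)
def plane(f,p,z):
    o,d=ray(f,p); return o+d*(z-o[2])/d[2]
def tri(*obs):
    A=np.zeros((3,3));b=np.zeros(3)
    for f,p in obs:
        o,d=ray(f,p); M=np.eye(3)-np.outer(d,d); A+=M;b+=M@o
    X=np.linalg.solve(A,b); return X,[np.round(proj(f,X)-p,1) for f,p in obs]
def proj(f,X):
    K,R,t=cam(f); q=K@(R@np.asarray(X)+t); return q[:2]/q[2]
E
python3 - <<'E'
from h import *
np.set_printoptions(precision=3,suppress=True)
for n in('scene','top'):
    c=snap(n,n+'0'); print(n,-c['R'].T@c['t'],c['R'][2])
s=bot.read_state();print(s,bot.grip_point_offset)
a=cv2.imread('pics/scene0.png');b=cv2.imread('pics/top0.png')
E
```

```text
scene [1.063 0.049 1.203] [-0.427  0.051 -0.903]
top [0.444 0.096 1.049] [ 0.183  0.004 -0.983]
{'time_s': 0.1, 'joint_positions': array([-75.659,  30.272,  82.149,  -0.002,  67.69 , -10.229]), 'qvel': array([ 0.054, -0.09 , -0.138,  0.084, -0.006, -0.074]), 'tau': array([ -0.   , -44.099, -17.715,   0.064,   0.053,  -0.   ]), 'position': array([ 0.26 , -0.568,  0.222]), 'tcp_rot': array([[ 0.909,  0.416, -0.001],
       [ 0.416, -0.909,  0.002],
       [ 0.   , -0.002, -1.   ]]), 'force': array([-0.383, -0.426,  0.067]), 'moment': array([-0.053, -0.003, -0.018]), 'grasp_force': 0.0, 'opening': 0.9981876154691652} 0.0187
```

View pics/scene0.png

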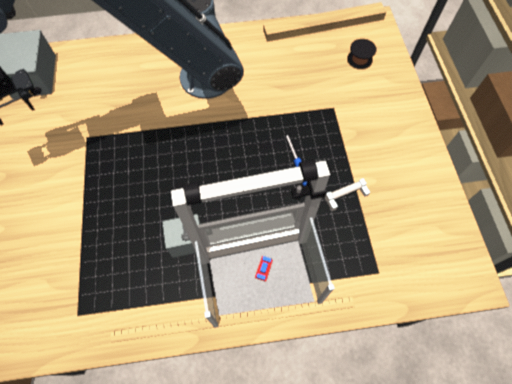

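View pics/top0.png

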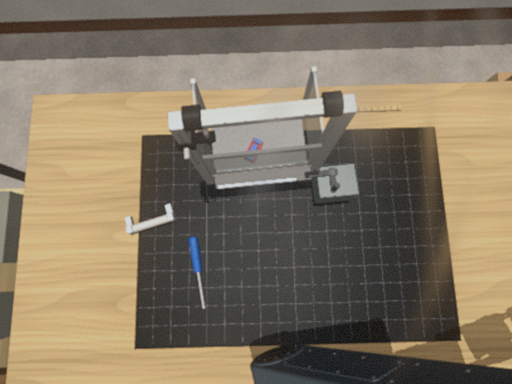

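The scene view shows the guard ahead of the robot. In the top view the sash rail runs about (212,158)–(322,148), the bolt block is at (337,183) with its dark post near (334,175), and the stop clamp is near (200,138). I'll enlarge the guard in both views.

Run:
```python
from h import *
b=cv2.imread('pics/top0.png')[60:240,160:370]; a=cv2.imread('pics/scene0.png')[150:330,150:380]
cv2.imwrite('pics/topc.png',cv2.resize(b,None,fx=3.3,fy=3.3,interpolation=cv2.INTER_CUBIC))
cv2.imwrite('pics/scenec.png',cv2.resize(a,None,fx=3.3,fy=3.3,interpolation=cv2.INTER_CUBIC))
```

```text
(no output)
```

View pics/topc.png

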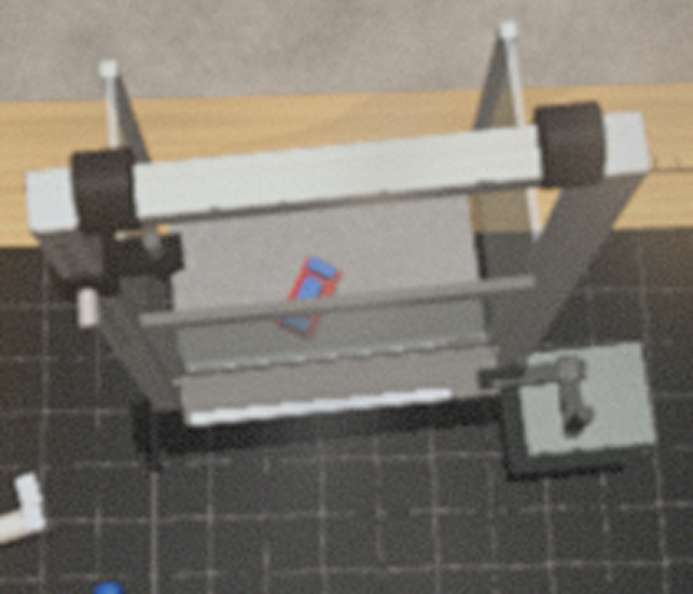

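View pics/scenec.png

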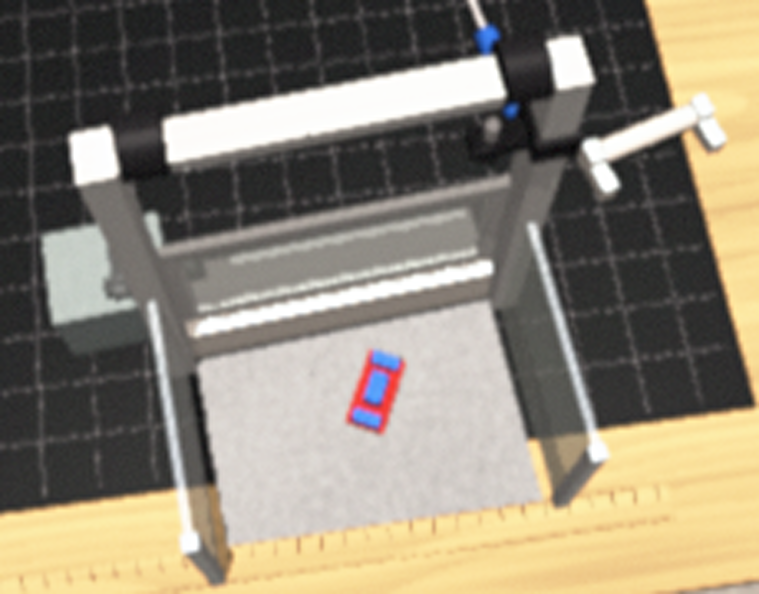

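The top crop shows the post top near (571,367), the white strip from (188,420) to (450,396), the sash top rail from (143,320) to (533,283), and jamb-top corners at about (28,172), (640,113), (32,232) and (648,172). The buffer itself is hidden from above.

Run:
```python
from h import *
np.set_printoptions(precision=3,suppress=True)
T=lambda x,y:np.array([160+(x+.5)/3.3-.5,60+(y+.5)/3.3-.5]); S=lambda x,y:np.array([150+(x+.5)/3.3-.5,150+(y+.5)/3.3-.5])
def P(n,f,x,y,z): print(n,plane(f,(T if f=='top0' else S)(x,y),z))
P('post','top0',571,367,.153)
for n,x,y,z in [('white L',188,420,.095),('white R',450,396,.095),('railL',143,322,.255),('railR',533,284,.255),('jTL far',28,172,.46),('jTR far',640,113,.46),('jTL near',32,232,.46),('jTR near',648,172,.46),('blk',640,345,.101),('blk',655,440,.101),('blk',527,455,.101),('nose',482,378,.11),('stop left knob',88,308,.3),('white2L',178,382,.095),('w2R',497,350,.095)]: P(n,'top0',x,y,z)
for n,x,y,z in [('jR',75,135,.46),('jL',582,40,.46),('jL near',592,85,.46),('jRnear',80,182,.46),('rail R',163,252,.255),('rail L',508,183,.255),('whiteR',192,332,.07),('whiteL',492,270,.07),('block',42,235,.101)]: P('S '+n,'scene0',x,y,z)
```

```text
post [ 0.66  -0.096  0.153]
white L [0.638 0.209 0.095]
white R [ 0.652 -0.007  0.095]
railL [0.676 0.221 0.255]
railR [ 0.696 -0.051  0.255]
jTL far [0.7  0.25 0.46]
jTR far [ 0.724 -0.075  0.46 ]
jTL near [0.667 0.247 0.46 ]
jTR near [ 0.69  -0.077  0.46 ]
blk [ 0.69  -0.165  0.101]
blk [ 0.61  -0.171  0.101]
blk [ 0.6   -0.066  0.101]
nose [ 0.663 -0.032  0.11 ]
stop left knob [0.673 0.25  0.3  ]
white2L [0.67  0.217 0.095]
w2R [ 0.69  -0.048  0.095]
S jR [ 0.694 -0.075  0.46 ]
S jL [0.672 0.252 0.46 ]
S jL near [0.705 0.251 0.46 ]
S jRnear [ 0.726 -0.074  0.46 ]
S rail R [ 0.7   -0.048  0.255]
S rail L [0.681 0.223 0.255]
S whiteR [ 0.708 -0.047  0.07 ]
S whiteL [0.688 0.227 0.07 ]
S block [ 0.61  -0.169  0.101]
```

The planes agree: guard yaw is about 4.2°, with its origin near (0.69, 0.088). The bar is at (571,367), so the post should stand nearer to the robot, around (0.629,-0.10). I'll move near it and look with the wrist camera.

Request:
{"name": "servo_tool", "arguments": {
  "targets": [
    {"offset": [0.477, -0.274, -0.018], "dr": [0, 0, 20.4]},
    {"offset": [0.477, -0.274, -0.018], "dr": [0, 0, 20.4]},
    {"offset": [0.477, -0.274, -0.018], "dr": [0, 0, 20.4]},
    {"offset": [0.477, -0.274, -0.018], "dr": [0, 0, 20.4]},
    {"offset": [0.477, -0.274, -0.018], "dr": [0, 0, 20.4]},
    {"offset": [0.477, -0.274, -0.018], "dr": [0, 0, 20.4]},
    {"offset": [0.477, -0.274, -0.018], "dr": [0, 0, 20.4]},
    {"offset": [0.477, -0.274, -0.018], "dr": [0, 0, 20.4]},
    {"offset": [0.477, -0.274, -0.018], "dr": [0, 0, 20.4]},
    {"offset": [0.477, -0.274, -0.018], "dr": [0, 0, 20.4]},
    {"offset": [0.477, -0.274, -0.018], "dr": [0, 0, 20.4]},
    {"offset": [0.477, -0.274, -0.018], "dr": [0, 0, 20.4]},
    {"offset": [0.477, -0.274, -0.018], "dr": [0, 0, 20.4]},
    {"offset": [0.477, -0.274, -0.018], "dr": [0, 0, 20.4]},
    {"offset": [0.477, -0.274, -0.018], "dr": [0, 0, 20.4]},
    {"offset": [0.477, -0.274, -0.018], "dr": [0, 0, 20.4]},
    {"offset": [0.477, -0.274, -0.018], "dr": [0, 0, 20.4]},
    {"offset": [0.477, -0.274, -0.018], "dr": [0, 0, 20.4]}
  ]
}}

```text
time_s: 1.6
position: [0.5787, -0.1225, 0.2403]
tcp_rot: [[0.998, 0.07, -0.001], [0.07, -0.998, -0.0], [-0.001, 0.0, -1.0]]
force: [-0.4, 0.6, 0.2]
opening: 1.002
grasp_force: 0.0
```

Run:
```python
from h import *
np.set_printoptions(precision=3,suppress=True)
c=snap('wrist','w1'); print(-c['R'].T@c['t'],c['R'])
s=bot.read_state();print(s['time_s'],s['position'],s['joint_positions'],s['tcp_rot'],s['force'])
print(proj('w1',[.629,-.1015,.153]),proj('top0',[.629,-.1015,.153]),proj('top0',[.629,-.1015,.113]))
```

```text
[ 0.647 -0.118  0.403] [[ 0.07  -0.998  0.001]
 [-0.965 -0.068  0.252]
 [-0.251 -0.019 -0.968]]
1.65 [ 0.579 -0.123  0.24 ] [-22.753  26.517  85.837  -0.022  67.689  63.237] [[ 0.998  0.07  -0.001]
 [ 0.07  -0.998 -0.   ]
 [-0.001 -0.    -1.   ]] [-0.105 -0.377  0.021]
[231.595 136.329] [335.763 182.658] [332.639 185.792]
```

View pics/w1.png

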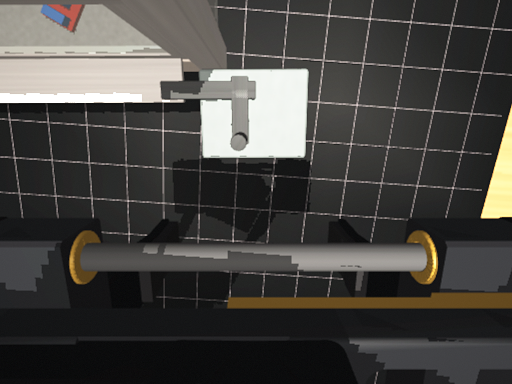

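The wrist view shows the post top at (239,142), the bar over the lip's end at about (163,90), and the lip's white front edge along row 100, ending near column 183.

Run:
```python
from h import *
np.set_printoptions(precision=4,suppress=True)
print('post w1',plane('w1',(239,142),.153),tri(('w1',(239,142)),('top0',(335.5,183))))
ex=np.array([.9973,.0732]);ey=np.array([-.0732,.9973])
p=plane('w1',(239,142),.153)[:2]; o=p+.075*ex+.185*ey; print('origin',o)
for q in [(5,101),(140,101),(182,101)]: print('lip',(plane('w1',q,.094)[:2]-o)@np.c_[ex,ey])
tcp=p-.031*ey; s=bot.read_state(); d=np.r_[tcp-s['position'][:2],.127-s['position'][2]]; print(tcp,d@s['tcp_rot'])
```

```text
post w1 [ 0.6248 -0.1079  0.153 ] (array([ 0.6268, -0.1048,  0.1474]), [array([-3.1, -3.2]), array([1.2, 0.9])])
origin [0.6861 0.0821]
lip [-0.0391  0.0492]
lip [-0.0395 -0.0847]
lip [-0.0396 -0.1263]
[ 0.6271 -0.1388] [0.0471 0.0196 0.1133]
```

Request:
{"name": "servo_tool", "arguments": {
  "targets": [
    {"offset": [0.03, 0.02, 0], "dr": [0, 0, 0]},
    {"offset": [0.047, 0.02, 0], "dr": [0, 0, 0]},
    {"offset": [0.047, 0.02, 0.03], "dr": [0, 0, 0]},
    {"offset": [0.047, 0.02, 0.06], "dr": [0, 0, 0]},
    {"offset": [0.047, 0.02, 0.09], "dr": [0, 0, 0]},
    {"offset": [0.047, 0.02, 0.113], "dr": [0, 0, 0]},
    {"offset": [0.047, 0.02, 0.113], "dr": [0, 0, 0]},
    {"offset": [0.047, 0.023, 0.113], "dr": [0, 0, 0]},
    {"offset": [0.047, 0.027, 0.113], "dr": [0, 0, 0]},
    {"offset": [0.047, 0.031, 0.113], "dr": [0, 0, 0]},
    {"offset": [0.047, 0.035, 0.113], "dr": [0, 0, 0]},
    {"offset": [0.047, 0.039, 0.113], "dr": [0, 0, 0]},
    {"offset": [0.047, 0.043, 0.113], "dr": [0, 0, 0]},
    {"offset": [0.047, 0.046, 0.113], "dr": [0, 0, 0]},
    {"offset": [0.047, 0.049, 0.113], "dr": [0, 0, 0]},
    {"offset": [0.047, 0.052, 0.113], "dr": [0, 0, 0]},
    {"offset": [0.047, 0.055, 0.113], "dr": [0, 0, 0]}
  ]
}}

```text
time_s: 3.07
position: [0.6311, -0.1726, 0.1279]
tcp_rot: [[0.997, 0.073, 0.001], [0.073, -0.997, -0.0], [0.001, 0.0, -1.0]]
force: [0.5, 2.6, 1.8]
opening: 1.0
grasp_force: 1.3
```

Run:
```python
from h import *
np.set_printoptions(precision=3,suppress=True)
s=bot.read_state();print(s['force'],s['position'])
```

```text
[0.48  2.581 1.786] [ 0.631 -0.173  0.128]
```

Request:
{"name": "servo_tool", "arguments": {
  "targets": [
    {"offset": [0, 0.002, 0], "dr": [0, 0, 0]},
    {"offset": [0, 0.004, 0], "dr": [0, 0, 0]},
    {"offset": [0, 0.006, 0], "dr": [0, 0, 0]},
    {"offset": [0, 0.008, 0], "dr": [0, 0, 0]},
    {"offset": [0, 0.01, 0], "dr": [0, 0, 0]},
    {"offset": [0, 0.011, 0], "dr": [0, 0, 0]},
    {"offset": [0, 0.012, 0], "dr": [0, 0, 0]}
  ]
}}

```text
time_s: 3.65
position: [0.6318, -0.1844, 0.1276]
tcp_rot: [[0.997, 0.073, 0.001], [0.073, -0.997, -0.0], [0.001, 0.0, -1.0]]
force: [1.1, 2.2, 1.7]
opening: 0.998
grasp_force: 1.3
```

Request:
{"name": "servo_tool", "arguments": {
  "targets": [
    {"offset": [0, 0.001, 0], "dr": [0, 0, 0]},
    {"offset": [0, 0.002, 0], "dr": [0, 0, 0]},
    {"offset": [0, 0.003, 0], "dr": [0, 0, 0]},
    {"offset": [0, 0.004, 0], "dr": [0, 0, 0]}
  ]
}}

```text
time_s: 3.98
position: [0.6319, -0.1874, 0.1275]
tcp_rot: [[0.997, 0.072, 0.0], [0.072, -0.997, 0.002], [0.0, -0.002, -1.0]]
force: [2.4, 6.4, 1.3]
opening: 0.999
grasp_force: 3.1
```

Request:
{"name": "servo_tool", "arguments": {
  "targets": [
    {"offset": [0, 0.001, 0], "dr": [0, 0, 0]},
    {"offset": [0, 0.002, 0], "dr": [0, 0, 0]}
  ]
}}

```text
time_s: 4.15
position: [0.6318, -0.1875, 0.1273]
tcp_rot: [[0.997, 0.071, -0.001], [0.071, -0.997, 0.005], [-0.0, -0.005, -1.0]]
force: [2.1, 10.3, 2.2]
opening: 0.998
grasp_force: 5.0
```

The bolt has met its end stop. I'll back off, rise and look.

Request:
{"name": "servo_tool", "arguments": {
  "targets": [
    {"offset": [0, -0.008, 0], "dr": [0, 0, 0]},
    {"offset": [0, -0.018, 0], "dr": [0, 0, 0]},
    {"offset": [0, -0.018, -0.03], "dr": [0, 0, 0]},
    {"offset": [0, -0.018, -0.07], "dr": [0, 0, 0]},
    {"offset": [-0.02, 0.0, -0.11], "dr": [0, 0, 0]},
    {"offset": [-0.05, 0.0, -0.15], "dr": [0, 0, 0]},
    {"offset": [-0.06, 0.0, -0.15], "dr": [0, 0, 0]},
    {"offset": [-0.06, 0.0, -0.15], "dr": [0, 0, 0]}
  ]
}}

```text
time_s: 4.82
position: [0.5705, -0.196, 0.2818]
tcp_rot: [[0.997, 0.072, 0.003], [0.072, -0.997, -0.005], [0.003, 0.005, -1.0]]
force: [-0.4, 0.9, -0.0]
opening: 1.002
grasp_force: 0.0
```

Run:
```python
from h import *
np.set_printoptions(precision=4,suppress=True)
from scipy.optimize import least_squares
c=snap('wrist','w2')
s=bot.read_state();print(s['position'],s['joint_positions'],s['force'],s['tcp_rot'][:,0])
# planar fit: r = r0 + a sin q2 + b sin(q2+q3)+d3 cos + ..., tool down
D=[([-75.659,30.224,82.088,67.689],[.26,-.568,.223]),([-22.753,26.517,85.837,67.689],[.579,-.123,.24]),(s['joint_positions'][[0,1,2,4]],s['position'])]
for q,p in D: print(q, np.hypot(p[0],p[1]), np.degrees(np.arctan2(p[1],p[0])))
g=cv2.imread('pics/w2.png'); cv2.imwrite('pics/w2v.png',g[:200])
```

```text
[ 0.5714 -0.1954  0.2796] [-29.4274  25.1453  81.4779  -0.0849  73.1693  56.4893] [ 1.0451 -0.2564 -0.3358] [0.9974 0.0716 0.0022]
[-75.659, 30.224, 82.088, 67.689] 0.6246791176276024 -65.40422845905545
[-22.753, 26.517, 85.837, 67.689] 0.5919206027838531 -11.993348723586978
[-29.4274  25.1453  81.4779  73.1693] 0.6038530625280317 -18.87693064479254
```

View pics/w2v.png

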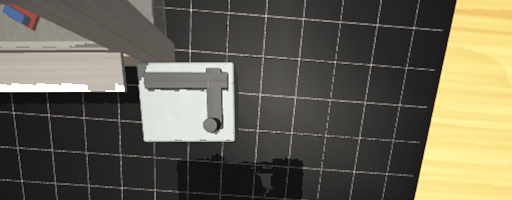

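The bolt is back: its nose at (145,78) is clear of the lip's end at (125,91). Next I have to bring the tool horizontal, so I'll test a sideways tilt to identify the wrist kinematics.

Request:
{"name": "servo_tool", "arguments": {
  "gripper": 1,
  "targets": [
    {"offset": [-0.08, 0, -0.08], "dr": [30, 0, 0]},
    {"offset": [-0.08, 0, -0.08], "dr": [30, 0, 0]},
    {"offset": [-0.08, 0, -0.08], "dr": [30, 0, 0]},
    {"offset": [-0.08, 0, -0.08], "dr": [30, 0, 0]},
    {"offset": [-0.08, 0, -0.08], "dr": [30, 0, 0]},
    {"offset": [-0.08, 0, -0.08], "dr": [30, 0, 0]},
    {"offset": [-0.08, 0, -0.08], "dr": [30, 0, 0]}
  ]
}}

```text
time_s: 5.45
position: [0.4923, -0.1998, 0.3554]
tcp_rot: [[0.997, 0.062, -0.039], [0.073, -0.863, 0.5], [-0.003, -0.501, -0.865]]
force: [-0.3, 0.3, 0.5]
opening: 0.555
grasp_force: 0.0
```

```bash
cat > k.py <<'E'
import numpy as np
from scipy.spatial.transform import Rotation as Ro
from scipy.optimize import least_squares
def fk(q,p):
    a,b,c,h,d,lat,s4=p; q=np.asarray(q,float)
    z=lambda t:Ro.from_euler('z',t,degrees=True); y=lambda t:Ro.from_euler('y',t,degrees=True)
    R1=z(q[0]);R2=R1*y(q[1]);R3=R2*y(q[2]);R4=R3*z(s4*q[3]);R5=R4*y(q[4]);R6=R5*z(s4*q[5])
    P=R1.apply([0,lat,h])+R2.apply([0,0,a])+R3.apply([c,0,b])+R6.apply([0,0,d])
    return P,R6
D=[([-75.659,30.224,82.088,0,67.689,-10.227],[.26,-.568,.223]),([-22.753,26.517,85.837,-.02,67.689,63.237],[.579,-.123,.24]),([-29.4274,25.1453,81.4779,-.0849,73.1693,56.4893],[.5714,-.1954,.2796])]
def ik(T,Rt,p,q0):
    lo=np.array([-176,-43,13,-81,1,-163]);hi=np.array([176,126,139,261,151,163])
    def f(q):
        P,R=fk(q,p); return np.r_[(P-T)*10,(Rt.inv()*R).as_rotvec()]
    r=least_squares(f,np.clip(q0,lo+1,hi-1),bounds=(lo,hi),x_scale=50.); return r.x,r.cost
E
python3 - <<'E'
from h import *; from k import *
np.set_printoptions(precision=4,suppress=True)
s=bot.read_state();print(s['time_s'],s['position'],repr(s['joint_positions']),s['tcp_rot'])
D.append((s['joint_positions'],s['position']))
for s4 in(1,-1):
    def f(p): return np.concatenate([fk(q,[*p,s4])[0]-P for q,P in D])
    r=least_squares(f,[.56,.4,.11,.3,.3,.11]); print(s4,r.x,r.cost,abs(r.fun).max())
    print((fk(D[-1][0],[*r.x,s4])[1].inv()*Ro.from_matrix(s['tcp_rot'])).as_rotvec(degrees=True))
E
```

```text
5.45 [ 0.4923 -0.1998  0.3554] array([-45.3387,  24.5065,  76.9329,  19.2723, 101.7577,  40.5815]) [[ 0.9973  0.0615 -0.0394]
 [ 0.073  -0.8632  0.4996]
 [-0.0033 -0.5011 -0.8654]]
1 [0.5798 0.3941 0.1097 0.2777 0.3051 0.111 ] 2.6683775362426246e-07 0.00045189556938066144
[-0.  0. 90.]
-1 [-0.2848  0.3939 -1.0036 -0.4238 -0.1292  0.1251] 0.004226014034704848 0.05024533552555008
[-37.8276  37.8276 154.9552]
```

The kinematic model fits to 0.5 mm. I'll plan the horizontal pose via IK, going round through j4 = 90°.

```bash
cat >> k.py <<'E'
p=[0.5798,0.3941,0.1097,0.2777,0.3051,0.111,1]
O=np.array([.686,.085,0]);yaw=4.2;G=Ro.from_euler('z',yaw,degrees=True)
def goal(x,y,z,t,psi=0):  # local TCP, downward tilt t, extra yaw psi
    T=O+G.apply([x,y,0])+[0,0,z]
    H=Ro.from_euler('z',yaw+psi,degrees=True)*Ro.from_euler('y',t,degrees=True)*Ro.from_matrix(np.array([[0,0,1],[0,-1,0],[1,0,0]]))
    return T,H
Z90=Ro.from_euler('z',90,degrees=True)
def IK(T,H,q0): return ik(T,H*Z90.inv(),p,q0)
def FK(q): P,R=fk(q,p); return P,R*Z90
def elbow(q):
    R1=Ro.from_euler('z',q[0],degrees=True); return R1.apply([0,p[5],p[3]])+(R1*Ro.from_euler('y',q[1],degrees=True)).apply([0,0,p[0]])
E
python3 - <<'E'
from h import *; from k import *
np.set_printoptions(precision=3,suppress=True)
print('screwdriver',plane('top0',(195,240),.02),plane('top0',(204,307),.01))
for t in(0,10,20):
  for psi in (0,-20,20):
    for (x,z) in((-.06,.15),(-.018,.06),(-.018,.2)):
      T,H=goal(x,-.03,z,t,psi); best=min((IK(T,H,q0) for q0 in([-20,60,110,180,90,60],[-20,60,110,180,90,-90],[-20,60,110,90,90,0],[0,60,110,200,90,-60])),key=lambda r:r[1])
      print(t,psi,x,z,best[0],best[1],elbow(best[0]))
E
```

```text
screwdriver [0.501 0.28  0.02 ] [0.316 0.256 0.01 ]
0 0 -0.06 0.15 [-14.953  69.142 130.538 159.753 108.55  -96.693] 1.6573782729418797e-29 [ 0.552 -0.033  0.484]
0 0 -0.018 0.06 [-12.683  76.997 119.121 162.468 105.406 -94.797] 9.248315592947507e-31 [ 0.576 -0.016  0.408]
0 0 -0.018 0.2 [-12.683  58.172 126.656 163.06   94.62  -91.405] 2.900450496247177e-31 [0.505 0.    0.583]
0 -20 -0.06 0.15 [  3.846  65.932 125.618 200.02  100.87  -86.069] 3.164688084617106e-30 [0.521 0.146 0.514]
0 -20 -0.018 0.06 [  3.885  74.764 114.907 199.946  99.1   -86.715] 3.3930465610880727e-28 [0.551 0.149 0.43 ]
0 -20 -0.018 0.2 [  3.885  56.591 121.847 199.692  88.529 -90.526] 1.8215445414014477e-30 [0.475 0.144 0.597]
0 20 -0.06 0.15 [-30.064  66.134 125.984 125.126  97.042 -99.886] 5.2832110234430654e-30 [ 0.514 -0.17   0.512]
0 20 -0.018 0.06 [-26.488  74.901 115.208 128.873  96.384 -97.854] 2.833813320171379e-30 [ 0.551 -0.15   0.429]
0 20 -0.018 0.2 [-26.488  56.68  122.185 129.306  89.281 -89.122] 1.2279729325413016e-30 [ 0.483 -0.117  0.596]
10 0 -0.06 0.15 [-14.672  60.504 132.24  161.413  92.
[... 1246 characters left out ...]
4126108e-26 [0.397 0.03  0.713]
20 -20 -0.06 0.15 [  2.86   49.374 126.574 199.189  66.167 -91.416] 2.4547903071159708e-30 [0.434 0.133 0.655]
20 -20 -0.018 0.06 [  3.001  60.924 118.538 198.865  69.491 -90.185] 2.9663173003452207e-30 [0.5   0.137 0.559]
20 -20 -0.018 0.2 [  3.001  41.335 120.616 202.261  53.073 -97.175] 8.023978816141206e-28 [0.377 0.131 0.713]
20 20 -0.06 0.15 [-27.644  49.456 126.925 127.049  67.791 -86.927] 5.361788965174064e-31 [ 0.442 -0.106  0.655]
20 20 -0.018 0.06 [-24.431  61.005 118.837 131.326  69.896 -89.874] 2.11390070695943e-30 [ 0.508 -0.109  0.559]
20 20 -0.018 0.2 [-24.431  41.322 120.927 124.639  58.997 -74.518] 9.393886622608024e-27 [ 0.394 -0.057  0.713]
```

Run:
```python
from h import *; from k import *
np.set_printoptions(precision=3,suppress=True)
s=bot.read_state(); q0=s['joint_positions']
T,H=goal(-.065,0,.16,10); q1,c=IK(T,H,[-14,60,130,161,92,-94]); print(q1,c)
T0,H0=FK(q0); print(T0-s['position'],(H0.inv()*Ro.from_matrix(s['tcp_rot'])).magnitude())
w=np.linspace(0,1,9)
for u in w[1:]:
    q=q0+u*(q1-q0); P,R=FK(q)
    # wrist back point .2 behind tcp
    print(np.round(H0.inv().apply(P-T0),3).tolist(),np.round((H0.inv()*R).as_rotvec(degrees=True),1).tolist(),'tcp',P,'z',R.as_matrix()[:,2],'elb',elbow(q))
```

```text
[ -9.593  59.148 133.041 166.413  91.846 -92.887] 6.663717607579836e-32
[-0. -0.  0.] 2.5226402472082153e-16
[0.055, -0.093, 0.078] [18.3, 8.6, -18.2] tcp [ 0.538 -0.077  0.334] z [ 0.038  0.762 -0.647] elb [ 0.284 -0.099  0.786]
[0.098, -0.181, 0.123] [33.1, 22.4, -30.8] tcp [0.574 0.025 0.34 ] z [ 0.13   0.922 -0.366] elb [ 0.321 -0.099  0.763]
[0.135, -0.247, 0.145] [42.2, 40.0, -37.1] tcp [0.606 0.096 0.353] z [ 0.261  0.962 -0.086] elb [ 0.358 -0.092  0.738]
[0.169, -0.281, 0.159] [43.4, 58.7, -37.5] tcp [0.637 0.135 0.358] z [0.436 0.891 0.126] elb [ 0.394 -0.08   0.71 ]
[0.197, -0.281, 0.179] [35.7, 74.8, -33.5] tcp [0.664 0.146 0.341] z [0.637 0.737 0.224] elb [ 0.428 -0.061  0.679]
[0.209, -0.251, 0.212] [19.9, 84.8, -27.6] tcp [0.677 0.137 0.297] z [0.824 0.534 0.19 ] elb [ 0.459 -0.037  0.647]
[0.195, -0.199, 0.257] [-1.4, 86.1, -22.7] tcp [0.665 0.114 0.232] z [0.951 0.307 0.041] elb [ 0.487 -0.007  0.612]
[0.15, -0.136, 0.304] [-24.9, 78.2, -21.0] tcp [0.621 0.08  0.16 ] z [ 0.982  0.072 -0.174] elb [0.509 0.026 0.575]
```

Run:
```python
from h import *; from k import *
np.set_printoptions(precision=1,suppress=True)
s=bot.read_state(); q0=s['joint_positions'];T0,H0=FK(q0)
q1=np.array([ -9.593,59.148,133.041,166.413,91.846,-92.887]); qp=q0
XYZ=[(.5,-.16,.36),(.51,-.11,.37),(.52,-.06,.38),(.53,-.02,.38),(.54,.02,.36),(.55,.05,.33),(.57,.07,.25),None]
for u,X in zip(np.linspace(0,1,9)[1:],XYZ):
    P,R=FK(q0+u*(q1-q0)); P=P if X is None else np.array(X)
    off=np.round(H0.inv().apply(P-T0),3); rv=np.round((H0.inv()*R).as_rotvec(degrees=True),1)
    P=T0+H0.apply(off);R=H0*Ro.from_rotvec(rv,degrees=True)
    q,c=IK(P,R,qp); print(off.tolist(),rv.tolist(),q,'%.0e'%c,'step',abs(q-qp).max()); qp=q
```

```text
[0.011, -0.036, 0.016] [18.3, 8.6, -18.2] [-48.9  28.7  79.9  33.8 108.4  20.1] 2e-29 step 20.4760709251096
[0.024, -0.084, 0.032] [33.1, 22.4, -30.8] [-50.2  32.3  86.6  47.9 111.8   3.9] 8e-29 step 16.176672712578448
[0.038, -0.131, 0.048] [42.2, 40.0, -37.1] [-50.1  35.3  96.8  61.4 111.5 -11.3] 5e-25 step 15.206822038222143
[0.051, -0.165, 0.067] [43.4, 58.7, -37.5] [-49.3  38.4 109.   74.  108.5 -28. ] 1e-21 step 16.763681701229853
[0.064, -0.189, 0.104] [35.7, 74.8, -33.5] [-46.7  43.2 122.7  87.5 104.  -49.2] 1e-29 step 21.147836085763327
[0.076, -0.199, 0.145] [19.9, 84.8, -27.6] [-41.1  49.3 135.2 105.2 102.2 -72.2] 3e-22 step 22.993471347921897
[0.098, -0.175, 0.223] [-1.4, 86.1, -22.7] [-30.   60.2 139.  126.6 105.6 -91.2] 2e-03 step 21.435191538387386
[0.15, -0.136, 0.304] [-24.9, 78.2, -21.0] [ -9.6  59.1 133.  166.4  91.7 -92.8] 1e-21 step 39.79950130136818
```

Request:
{"name": "servo_tool", "arguments": {
  "targets": [
    {"offset": [0.011, -0.036, 0.016], "dr": [18.3, 8.6, -18.2]},
    {"offset": [0.011, -0.036, 0.016], "dr": [18.3, 8.6, -18.2]},
    {"offset": [0.011, -0.036, 0.016], "dr": [18.3, 8.6, -18.2]},
    {"offset": [0.011, -0.036, 0.016], "dr": [18.3, 8.6, -18.2]},
    {"offset": [0.024, -0.084, 0.032], "dr": [33.1, 22.4, -30.8]},
    {"offset": [0.024, -0.084, 0.032], "dr": [33.1, 22.4, -30.8]},
    {"offset": [0.024, -0.084, 0.032], "dr": [33.1, 22.4, -30.8]},
    {"offset": [0.038, -0.131, 0.048], "dr": [42.2, 40.0, -37.1]},
    {"offset": [0.038, -0.131, 0.048], "dr": [42.2, 40.0, -37.1]},
    {"offset": [0.038, -0.131, 0.048], "dr": [42.2, 40.0, -37.1]},
    {"offset": [0.051, -0.165, 0.067], "dr": [43.4, 58.7, -37.5]},
    {"offset": [0.051, -0.165, 0.067], "dr": [43.4, 58.7, -37.5]},
    {"offset": [0.051, -0.165, 0.067], "dr": [43.4, 58.7, -37.5]},
    {"offset": [0.051, -0.165, 0.067], "dr": [43.4, 58.7, -37.5]},
    {"offset": [0.051, -0.165, 0.067], "dr": [43.4, 58.7, -37.5]}
  ]
}}

```text
time_s: 6.7
position: [0.5303, -0.0189, 0.3813]
tcp_rot: [[0.408, 0.803, 0.434], [-0.319, -0.319, 0.892], [0.855, -0.503, 0.126]]
force: [-0.2, -0.6, -0.2]
opening: 0.002
grasp_force: 0.0
```

Run:
```python
from h import *; from k import *
np.set_printoptions(precision=1,suppress=True)
s=bot.read_state(); q0=s['joint_positions'];T0,H0=FK(q0); print(s['time_s'],s['position']*1000,q0,s['opening'])
q1=np.array([ -9.593,59.148,133.041,166.413,91.846,-92.887]); qp=q0
XYZ=[(.55,.03,.36),(.58,.06,.33),(.605,.08,.26),None]
for u,X in zip((.25,.5,.75,1),XYZ):
    P,R=FK(q0+u*(q1-q0)); P=P if X is None else np.array(X)
    off=np.round(H0.inv().apply(P-T0),3); rv=np.round((H0.inv()*R).as_rotvec(degrees=True),1)
    P=T0+H0.apply(off);R=H0*Ro.from_rotvec(rv,degrees=True)
    q,c=IK(P,R,qp); print(off.tolist(),rv.tolist(),q,'%.0e'%c,'step',abs(q-qp).max()); qp=q
```

```text
6.7 [530.3 -18.9 381.3] [-49.2  38.5 109.   73.9 108.5 -28.2] 0.0019373234072218909
[-0.024, 0.01, 0.05] [-8.9, 14.2, -9.7] [-44.1  45.4 121.9  90.2 106.3 -53.2] 2e-30 step 25.055594555251417
[-0.047, 0.039, 0.086] [-24.8, 20.3, -16.0] [-35.3  51.4 131.  111.6 106.  -72. ] 9e-31 step 21.45537048464631
[-0.103, 0.088, 0.106] [-44.2, 15.9, -20.7] [-22.4  57.  135.4 139.1 104.7 -84.3] 2e-19 step 27.446820183077676
[-0.182, 0.151, 0.101] [-62.7, 0.7, -25.9] [ -9.5  59.2 133.1 166.5  91.9 -92.8] 2e-28 step 27.477585961402667
```

Request:
{"name": "servo_tool", "arguments": {
  "targets": [
    {"offset": [-0.024, 0.01, 0.05], "dr": [-8.9, 14.2, -9.7]},
    {"offset": [-0.024, 0.01, 0.05], "dr": [-8.9, 14.2, -9.7]},
    {"offset": [-0.024, 0.01, 0.05], "dr": [-8.9, 14.2, -9.7]},
    {"offset": [-0.047, 0.039, 0.086], "dr": [-24.8, 20.3, -16.0]},
    {"offset": [-0.047, 0.039, 0.086], "dr": [-24.8, 20.3, -16.0]},
    {"offset": [-0.047, 0.039, 0.086], "dr": [-24.8, 20.3, -16.0]},
    {"offset": [-0.103, 0.088, 0.106], "dr": [-44.2, 15.9, -20.7]},
    {"offset": [-0.103, 0.088, 0.106], "dr": [-44.2, 15.9, -20.7]},
    {"offset": [-0.103, 0.088, 0.106], "dr": [-44.2, 15.9, -20.7]},
    {"offset": [-0.103, 0.088, 0.106], "dr": [-44.2, 15.9, -20.7]},
    {"offset": [-0.182, 0.151, 0.101], "dr": [-62.7, 0.7, -25.9]},
    {"offset": [-0.182, 0.151, 0.101], "dr": [-62.7, 0.7, -25.9]},
    {"offset": [-0.182, 0.151, 0.101], "dr": [-62.7, 0.7, -25.9]},
    {"offset": [-0.182, 0.151, 0.101], "dr": [-62.7, 0.7, -25.9]},
    {"offset": [-0.182, 0.151, 0.101], "dr": [-62.7, 0.7, -25.9]},
    {"offset": [-0.182, 0.151, 0.101], "dr": [-62.7, 0.7, -25.9]}
  ]
}}

```text
time_s: 8.03
position: [0.624, 0.0795, 0.1662]
tcp_rot: [[0.162, 0.072, 0.984], [0.011, -0.997, 0.071], [0.987, -0.001, -0.162]]
force: [0.1, -0.2, 0.2]
opening: 0.005
grasp_force: 0.0
```

Run:
```python
from h import *; from k import *
np.set_printoptions(precision=4,suppress=True)
s=bot.read_state();print(s['position'],s['joint_positions'],s['force'])
R=s['tcp_rot'];ez=np.array([0,0,1]);print('up in tool',R.T@ez)
for g in((-.065,0,.062),(-.018,0,.062)):
    T,H=goal(*g,10);print((R.T@(T-s['position'])))
print((Ro.from_matrix(R).inv()*H).as_rotvec(degrees=True))
c=snap('wrist','w3')
```

```text
[0.624  0.0795 0.1662] [ -9.6308  59.4699 133.2062 166.3825  92.977  -92.9524] [ 0.0813 -0.2114  0.1834]
up in tool [ 0.9867 -0.0008 -0.1623]
[-0.1033 -0.0008  0.0141]
[-0.0956 -0.0009  0.0605]
[ 0.0447 -0.6589 -0.0566]
```

View pics/w3.png

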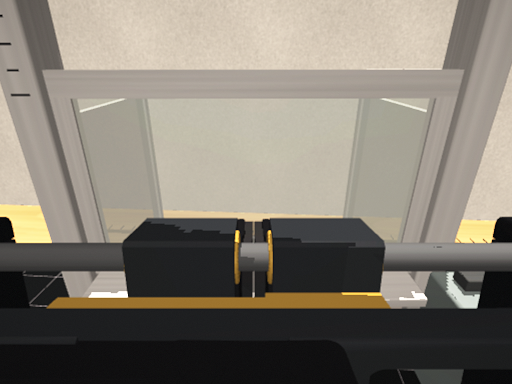

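The wrist view shows the sash frame square and centred between the jambs, with the closed gripper centred under it. I'll lower, go in under the lip, and start up.

Request:
{"name": "servo_tool", "arguments": {
  "targets": [
    {"offset": [-0.035, 0, 0.005], "dr": [0, -0.7, 0]},
    {"offset": [-0.07, 0, 0.01], "dr": [0, -0.7, 0]},
    {"offset": [-0.103, 0, 0.014], "dr": [0, -0.7, 0]},
    {"offset": [-0.103, 0, 0.014], "dr": [0, -0.7, 0]},
    {"offset": [-0.103, 0, 0.014], "dr": [0, -0.7, 0]},
    {"offset": [-0.1, 0, 0.03], "dr": [0, -0.7, 0]},
    {"offset": [-0.098, 0, 0.045], "dr": [0, -0.7, 0]},
    {"offset": [-0.096, 0, 0.06], "dr": [0, -0.7, 0]},
    {"offset": [-0.096, 0, 0.06], "dr": [0, -0.7, 0]},
    {"offset": [-0.096, 0, 0.06], "dr": [0, -0.7, 0]}
  ]
}}

```text
time_s: 8.92
position: [0.6662, 0.0812, 0.0637]
tcp_rot: [[0.174, 0.069, 0.982], [0.013, -0.998, 0.068], [0.985, 0.001, -0.175]]
force: [-0.3, -1.4, 0.2]
opening: 0.005
grasp_force: 0.0
```

Run:
```python
from h import *
np.set_printoptions(precision=4,suppress=True)
s=bot.read_state();print(s['position'],s['joint_positions'],s['force'],s['tcp_rot'].T@[0,0,1])
snap('scene','s2');g=cv2.imread('pics/s2.png')
cv2.imwrite('pics/s2c.png',cv2.resize(g[100:320,140:400],None,fx=2.7,fy=2.7,interpolation=cv2.INTER_CUBIC))
```

```text
[0.6662 0.0812 0.0637] [ -8.0157  70.2216 122.7611 168.2221  92.6362 -92.732 ] [-0.253  -1.4125  0.1622] [ 0.9846  0.0011 -0.1749]
```

View pics/s2c.png

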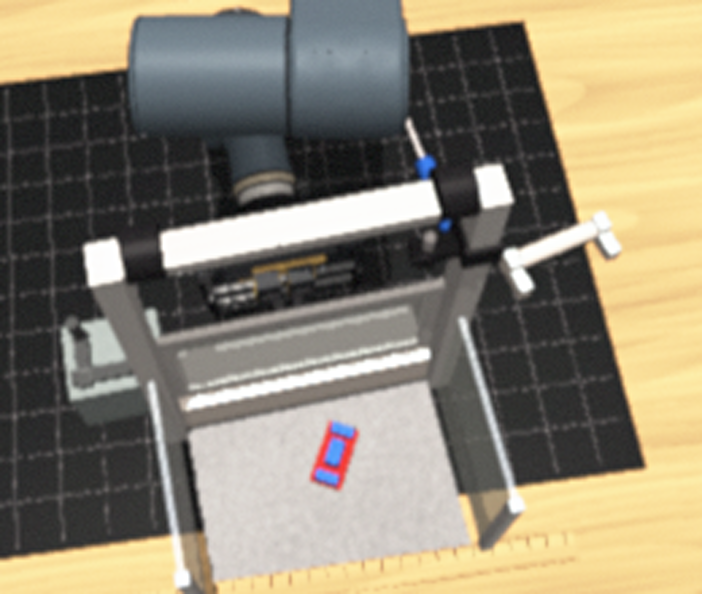

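The scene view shows the tool under the sash, the bolt post drawn back at about (75,330), and the stop's screw head at about (430,238). I'll triangulate the stop from the first pair of pictures to get a coarse height.

Run:
```python
from h import *; from k import O,G
np.set_printoptions(precision=3,suppress=True)
T=lambda x,y:np.array([160+(x+.5)/3.3-.5,60+(y+.5)/3.3-.5]); S=lambda x,y:np.array([150+(x+.5)/3.3-.5,150+(y+.5)/3.3-.5])
X,r=tri(('top0',T(151,243)),('scene0',S(491,127))); print(X,r,G.inv().apply(X-O))
b=O+G.apply([0.005,.11,0])
for z in(.30,.32,.34,.36,.38):print(z,(proj('top0',b+[0,0,z])-[160,60])*3.3,(proj('scene0',b+[0,0,z])-[150,150])*3.3)
```

```text
[0.688 0.197 0.38 ] [array([0., 0.]), array([ 0., -0.])] [0.01  0.111 0.38 ]
0.3 [170.62  290.602] [476.554 165.954]
0.32 [166.495 281.172] [478.839 154.958]
0.34 [162.151 271.241] [481.21  143.542]
0.36 [157.57  260.769] [483.673 131.684]
0.38 [152.733 249.709] [486.234 119.357]
```

Request:
{"name": "servo_tool", "arguments": {
  "targets": [
    {"offset": [0.004, 0, -0.001], "dr": [0, 0, 0]},
    {"offset": [0.008, 0, -0.0015], "dr": [0, 0, 0]},
    {"offset": [0.01, 0, -0.002], "dr": [0, 0, 0]},
    {"offset": [0.012, 0, -0.002], "dr": [0, 0, 0]},
    {"offset": [0.014, 0, -0.0025], "dr": [0, 0, 0]}
  ]
}}

```text
time_s: 9.38
position: [0.6651, 0.0816, 0.073]
tcp_rot: [[0.182, 0.069, 0.981], [0.013, -0.998, 0.068], [0.983, 0.0, -0.182]]
force: [0.0, 0.1, 1.0]
opening: 0.005
grasp_force: 0.0
```

Request:
{"name": "servo_tool", "arguments": {
  "targets": [
    {"offset": [0.002, 0, -0.0005], "dr": [0, 0, 0]},
    {"offset": [0.004, 0, -0.0007], "dr": [0, 0, 0]},
    {"offset": [0.006, 0, -0.001], "dr": [0, 0, 0]},
    {"offset": [0.008, 0, -0.0014], "dr": [0, 0, 0]}
  ]
}}

```text
time_s: 9.72
position: [0.6649, 0.0817, 0.0792]
tcp_rot: [[0.186, 0.069, 0.98], [0.013, -0.998, 0.068], [0.982, 0.0, -0.187]]
force: [0.7, 0.1, -5.9]
opening: 0.001
grasp_force: 2.9
```

Request:
{"name": "servo_tool", "arguments": {
  "targets": [
    {"offset": [0.001, 0, 0], "dr": [0, 0, 0]},
    {"offset": [0.002, 0, -0.0005], "dr": [0, 0, 0]}
  ]
}}

```text
time_s: 9.88
position: [0.6649, 0.0817, 0.0823]
tcp_rot: [[0.184, 0.069, 0.981], [0.013, -0.998, 0.068], [0.983, 0.0, -0.184]]
force: [1.7, 0.4, -5.9]
opening: 0.008
grasp_force: 2.9
```

The sash is moving at about 6 N. Contact came at TCP z ≈ 0.078. I'll raise the first part steadily.

Request:
{"name": "servo_tool", "arguments": {
  "targets": [
    {"offset": [0.002, 0, -0.0004], "dr": [0, 0, 0]},
    {"offset": [0.004, 0, -0.0007], "dr": [0, 0, 0]},
    {"offset": [0.006, 0, -0.0011], "dr": [0, 0, 0]},
    {"offset": [0.008, 0, -0.0014], "dr": [0, 0, 0]},
    {"offset": [0.01, 0, -0.0018], "dr": [0, 0, 0]},
    {"offset": [0.012, 0, -0.0022], "dr": [0, 0, 0]},
    {"offset": [0.014, 0, -0.0025], "dr": [0, 0, 0]},
    {"offset": [0.016, 0, -0.0029], "dr": [0, 0, 0]},
    {"offset": [0.018, 0, -0.0032], "dr": [0, 0, 0]},
    {"offset": [0.02, 0, -0.0036], "dr": [0, 0, 0]}
  ]
}}

```text
time_s: 10.72
position: [0.6651, 0.0817, 0.1036]
tcp_rot: [[0.182, 0.069, 0.981], [0.013, -0.998, 0.068], [0.983, 0.0, -0.182]]
force: [-2.1, 0.0, -5.9]
opening: 0.003
grasp_force: 3.3
```

Run:
```python
from h import *; from k import O,G
np.set_printoptions(precision=3,suppress=True)
s=bot.read_state();print(s['position'],s['force'])
snap('top','t3');g=cv2.imread('pics/t3.png')[90:190,160:300]
g=cv2.resize(g,None,fx=5,fy=5,interpolation=cv2.INTER_CUBIC);cv2.imwrite('pics/t3c.png',cv2.convertScaleAbs(g,alpha=1.8,beta=10))
```

```text
[0.665 0.082 0.104] [-2.146  0.009 -5.882]
```

View pics/t3c.png

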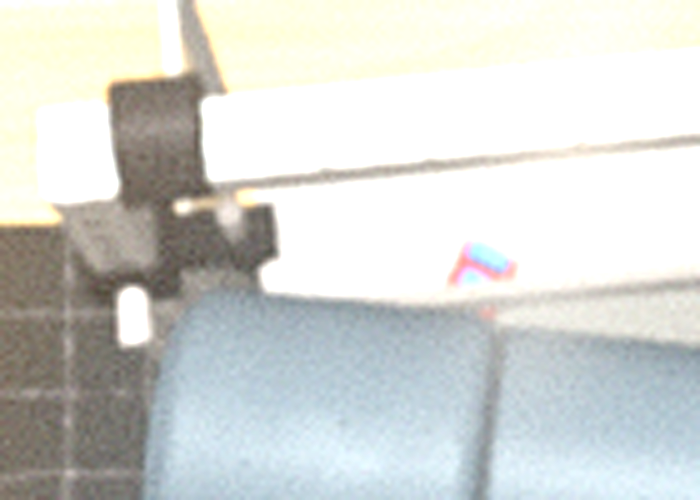

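The top view shows the stop arm at about (195–275, 205–265) with the screw head at (230,215). The buffer is hidden, so I'll find it by force.

Request:
{"name": "servo_tool", "arguments": {
  "targets": [
    {"offset": [0.002, 0, -0.0004], "dr": [0, 0, 0]},
    {"offset": [0.004, 0, -0.0007], "dr": [0, 0, 0]},
    {"offset": [0.006, 0, -0.0011], "dr": [0, 0, 0]},
    {"offset": [0.008, 0, -0.0014], "dr": [0, 0, 0]},
    {"offset": [0.01, 0, -0.0018], "dr": [0, 0, 0]},
    {"offset": [0.012, 0, -0.0022], "dr": [0, 0, 0]}
  ]
}}

```text
time_s: 11.27
position: [0.6652, 0.0817, 0.1158]
tcp_rot: [[0.182, 0.069, 0.981], [0.013, -0.998, 0.068], [0.983, 0.0, -0.182]]
force: [-3.5, -0.5, -5.2]
opening: 0.002
grasp_force: 3.4
```

Request:
{"name": "servo_tool", "arguments": {
  "targets": [
    {"offset": [0.001, 0, -0.0002], "dr": [0, 0, 0]},
    {"offset": [0.002, 0, -0.0004], "dr": [0, 0, 0]},
    {"offset": [0.003, 0, -0.0005], "dr": [0, 0, 0]}
  ]
}}

```text
time_s: 11.52
position: [0.6652, 0.0817, 0.1187]
tcp_rot: [[0.182, 0.069, 0.981], [0.013, -0.998, 0.068], [0.983, 0.0, -0.182]]
force: [-3.9, -2.1, -5.4]
opening: 0.009
grasp_force: 3.5
```

Request:
{"name": "servo_tool", "arguments": {
  "targets": [
    {"offset": [0.001, 0, -0.001], "dr": [0, 0, 0]},
    {"offset": [0.002, 0, -0.0014], "dr": [0, 0, 0]},
    {"offset": [0.003, 0, -0.0015], "dr": [0, 0, 0]}
  ]
}}

```text
time_s: 11.77
position: [0.665, 0.0816, 0.1223]
tcp_rot: [[0.18, 0.069, 0.981], [0.013, -0.998, 0.068], [0.984, 0.001, -0.18]]
force: [0.1, 0.5, -4.9]
opening: 0.008
grasp_force: 3.1
```

Request:
{"name": "servo_tool", "arguments": {
  "targets": [
    {"offset": [0.001, 0, -0.0002], "dr": [0, 0, 0]},
    {"offset": [0.002, 0, -0.0004], "dr": [0, 0, 0]}
  ]
}}

```text
time_s: 11.93
position: [0.6649, 0.0816, 0.1243]
tcp_rot: [[0.18, 0.069, 0.981], [0.013, -0.998, 0.068], [0.984, 0.001, -0.18]]
force: [2.1, 1.4, -6.7]
opening: 0.007
grasp_force: 2.9
```

Request:
{"name": "servo_tool", "arguments": {
  "targets": [
    {"offset": [0.001, 0, -0.0002], "dr": [0, 0, 0]},
    {"offset": [0.002, 0, -0.0004], "dr": [0, 0, 0]},
    {"offset": [0.003, 0, -0.0005], "dr": [0, 0, 0]}
  ]
}}

```text
time_s: 12.18
position: [0.6648, 0.0816, 0.1273]
tcp_rot: [[0.18, 0.069, 0.981], [0.013, -0.998, 0.068], [0.984, 0.001, -0.181]]
force: [2.3, 0.9, -6.1]
opening: 0.005
grasp_force: 2.9
```

Request:
{"name": "servo_tool", "arguments": {
  "targets": [
    {"offset": [0.001, 0, -0.0002], "dr": [0, 0, 0]},
    {"offset": [0.002, 0, -0.0004], "dr": [0, 0, 0]},
    {"offset": [0.003, 0, -0.0005], "dr": [0, 0, 0]}
  ]
}}

```text
time_s: 12.43
position: [0.6647, 0.0816, 0.1302]
tcp_rot: [[0.181, 0.069, 0.981], [0.013, -0.998, 0.068], [0.983, 0.0, -0.182]]
force: [3.6, 0.9, -5.9]
opening: 0.006
grasp_force: 2.9
```

Request:
{"name": "servo_tool", "arguments": {
  "targets": [
    {"offset": [0.001, 0, 0.0002], "dr": [0, 0, 0]},
    {"offset": [0.002, 0, 0], "dr": [0, 0, 0]},
    {"offset": [0.003, 0, 0], "dr": [0, 0, 0]}
  ]
}}

```text
time_s: 12.68
position: [0.6648, 0.0816, 0.1329]
tcp_rot: [[0.182, 0.069, 0.981], [0.013, -0.998, 0.067], [0.983, 0.0, -0.183]]
force: [-0.3, -0.1, -6.9]
opening: 0.006
grasp_force: 3.0
```

Request:
{"name": "servo_tool", "arguments": {
  "targets": [
    {"offset": [0.001, 0, -0.0002], "dr": [0, 0, 0]},
    {"offset": [0.002, 0, -0.0004], "dr": [0, 0, 0]},
    {"offset": [0.003, 0, -0.0005], "dr": [0, 0, 0]}
  ]
}}

```text
time_s: 12.93
position: [0.6649, 0.0816, 0.136]
tcp_rot: [[0.182, 0.069, 0.981], [0.013, -0.998, 0.067], [0.983, 0.0, -0.183]]
force: [-0.6, 0.3, -7.1]
opening: 0.001
grasp_force: 3.1
```

Request:
{"name": "servo_tool", "arguments": {
  "targets": [
    {"offset": [0.001, 0, -0.0002], "dr": [0, 0, 0]},
    {"offset": [0.002, 0, -0.0004], "dr": [0, 0, 0]}
  ]
}}

```text
time_s: 13.1
position: [0.6649, 0.0817, 0.138]
tcp_rot: [[0.182, 0.069, 0.981], [0.013, -0.998, 0.068], [0.983, 0.0, -0.183]]
force: [0.4, -0.2, -5.6]
opening: 0.004
grasp_force: 3.2
```

Request:
{"name": "servo_tool", "arguments": {
  "targets": [
    {"offset": [0.001, 0, -0.0002], "dr": [0, 0, 0]},
    {"offset": [0.002, 0, -0.0004], "dr": [0, 0, 0]},
    {"offset": [0.003, 0, -0.0005], "dr": [0, 0, 0]}
  ]
}}

```text
time_s: 13.35
position: [0.665, 0.0816, 0.1411]
tcp_rot: [[0.182, 0.069, 0.981], [0.013, -0.998, 0.068], [0.983, 0.0, -0.183]]
force: [-1.9, 0.5, -6.3]
opening: 0.005
grasp_force: 3.3
```

Request:
{"name": "servo_tool", "arguments": {
  "targets": [
    {"offset": [0.001, 0, -0.0002], "dr": [0, 0, 0]},
    {"offset": [0.002, 0, -0.0005], "dr": [0, 0, 0]},
    {"offset": [0.003, 0, -0.0007], "dr": [0, 0, 0]}
  ]
}}

```text
time_s: 13.6
position: [0.665, 0.0817, 0.1443]
tcp_rot: [[0.182, 0.069, 0.981], [0.013, -0.998, 0.068], [0.983, 0.0, -0.182]]
force: [-2.1, -0.1, -6.2]
opening: 0.005
grasp_force: 3.3
```

Request:
{"name": "servo_tool", "arguments": {
  "targets": [
    {"offset": [0.001, 0, -0.0003], "dr": [0, 0, 0]},
    {"offset": [0.002, 0, -0.0006], "dr": [0, 0, 0]},
    {"offset": [0.003, 0, -0.0008], "dr": [0, 0, 0]}
  ]
}}

```text
time_s: 13.85
position: [0.6649, 0.0816, 0.1475]
tcp_rot: [[0.181, 0.069, 0.981], [0.013, -0.998, 0.068], [0.983, 0.0, -0.181]]
force: [-0.6, -0.2, -6.9]
opening: 0.003
grasp_force: 3.2
```

Request:
{"name": "servo_tool", "arguments": {
  "targets": [
    {"offset": [0.001, 0, -0.0002], "dr": [0, 0, 0]},
    {"offset": [0.002, 0, -0.0004], "dr": [0, 0, 0]},
    {"offset": [0.003, 0, -0.0005], "dr": [0, 0, 0]}
  ]
}}

```text
time_s: 14.1
position: [0.6649, 0.0816, 0.1505]
tcp_rot: [[0.181, 0.069, 0.981], [0.013, -0.998, 0.068], [0.983, 0.0, -0.182]]
force: [-0.6, -0.3, -6.4]
opening: 0.005
grasp_force: 3.2
```

Request:
{"name": "servo_tool", "arguments": {
  "targets": [
    {"offset": [0.001, 0, -0.0002], "dr": [0, 0, 0]},
    {"offset": [0.002, 0, -0.0004], "dr": [0, 0, 0]},
    {"offset": [0.003, 0, -0.0005], "dr": [0, 0, 0]}
  ]
}}

```text
time_s: 14.35
position: [0.6649, 0.0816, 0.1535]
tcp_rot: [[0.181, 0.069, 0.981], [0.013, -0.998, 0.068], [0.983, 0.0, -0.182]]
force: [-1.1, -1.0, -6.5]
opening: 0.009
grasp_force: 3.2
```

Request:
{"name": "servo_tool", "arguments": {
  "targets": [
    {"offset": [0.001, 0, -0.0002], "dr": [0, 0, 0]},
    {"offset": [0.002, 0, -0.0005], "dr": [0, 0, 0]},
    {"offset": [0.003, 0, -0.0007], "dr": [0, 0, 0]}
  ]
}}

```text
time_s: 14.6
position: [0.6648, 0.0816, 0.1562]
tcp_rot: [[0.182, 0.069, 0.981], [0.013, -0.998, 0.068], [0.983, 0.0, -0.183]]
force: [1.8, 0.0, -9.5]
opening: 0.006
grasp_force: 4.3
```

The force has risen to 9.5 N and the travel is lagging, so this is probably the buffer. I'll confirm with a small step.

Request:
{"name": "servo_tool", "arguments": {
  "targets": [
    {"offset": [0.0003, 0, 0], "dr": [0, 0, 0]},
    {"offset": [0.0006, 0, 0], "dr": [0, 0, 0]},
    {"offset": [0.0006, 0, 0], "dr": [0, 0, 0]}
  ]
}}

```text
time_s: 14.85
position: [0.6648, 0.0816, 0.1563]
tcp_rot: [[0.183, 0.069, 0.981], [0.013, -0.998, 0.068], [0.983, 0.0, -0.184]]
force: [1.2, -0.4, -8.8]
opening: 0.006
grasp_force: 4.7
```

Request:
{"name": "servo_tool", "arguments": {
  "targets": [
    {"offset": [0.0005, 0, 0], "dr": [0, 0, 0]},
    {"offset": [0.0005, 0, 0], "dr": [0, 0, 0]},
    {"offset": [0.0005, 0, 0], "dr": [0, 0, 0]}
  ]
}}

```text
time_s: 15.1
position: [0.6648, 0.0816, 0.1566]
tcp_rot: [[0.184, 0.069, 0.981], [0.013, -0.998, 0.068], [0.983, 0.0, -0.184]]
force: [1.8, -0.7, -10.4]
opening: 0.009
grasp_force: 5.7
```

Firm contact, at about 4 N on the buffer. I'll lower off slowly, withdraw backwards, and check.

Request:
{"name": "servo_tool", "arguments": {
  "targets": [
    {"offset": [-0.001, 0, 0], "dr": [0, 0, 0]},
    {"offset": [-0.002, 0, 0.0003], "dr": [0, 0, 0]},
    {"offset": [-0.004, 0, 0.0006], "dr": [0, 0, 0]},
    {"offset": [-0.008, 0, 0.0014], "dr": [0, 0, 0]},
    {"offset": [-0.014, 0, 0.0025], "dr": [0, 0, 0]},
    {"offset": [-0.02, 0, 0.0036], "dr": [0, 0, 0]},
    {"offset": [-0.022, 0, -0.01], "dr": [0, 0, 0]},
    {"offset": [-0.024, 0, -0.03], "dr": [0, 0, 0]},
    {"offset": [-0.026, 0, -0.05], "dr": [0, 0, 0]},
    {"offset": [-0.028, 0, -0.06], "dr": [0, 0, 0]},
    {"offset": [-0.028, 0, -0.06], "dr": [0, 0, 0]},
    {"offset": [-0.028, 0, -0.06], "dr": [0, 0, 0]}
  ]
}}

```text
time_s: 16.1
position: [0.6014, 0.0769, 0.1405]
tcp_rot: [[0.181, 0.068, 0.981], [0.013, -0.998, 0.067], [0.983, 0.0, -0.181]]
force: [-0.2, -0.2, -0.5]
opening: 0.005
grasp_force: 0.0
```

Run:
```python
from h import *; from k import O,G
np.set_printoptions(precision=3,suppress=True)
s=bot.read_state();print(s['position'],s['force'],s['joint_positions'],s['qvel'])
snap('wrist','w4');g=cv2.imread('pics/w4.png')
for z in (.255+.079,): print(proj('w4',O+G.apply([0,-.1,z])),proj('w4',O+G.apply([0,.1,z])),'lip',proj('w4',O+G.apply([-.04,.1,.169])))
snap('scene','s4');h=cv2.imread('pics/s4.png')[130:300,150:380];h=cv2.resize(h,(519,384),interpolation=cv2.INTER_CUBIC)
cv2.imwrite('pics/f.png',cv2.resize(np.hstack([g[:,:280],h]),None,fx=1.0,fy=1.0))
print('scene crop rail', [(proj('scene0',O+G.apply([0,y,.334]))-[150,130])*2.257+[280,0] for y in(-.13,.13)])
```

```text
[0.601 0.077 0.141] [-0.209 -0.196 -0.486] [-10.606  65.321 135.905 165.499 100.117 -95.298] [ 0.345 -1.078 -1.751  0.028 -0.708  0.092]
[ 423.766 -131.403] [  73.027 -132.9  ] lip [102.728 165.348]
scene crop rail [array([383.198, 186.213]), array([625.698, 137.849])]
```

View pics/f.png

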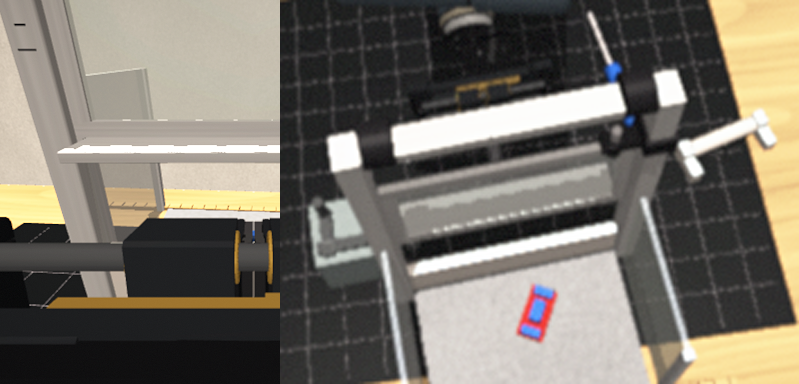

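The sash is up: the lip lies at rows 150–160, where predicted (165). The rail runs at about (383,188), reaching up to the stop. The bolt is back, the tool is clear of everything and the loose things are undisturbed.

```bash
python3 -c "
from rig import ticket
print(ticket.hand_in())"
```

```text
the job is handed in; nothing more can be done
None
```

I drew the bolt back to its end stop and raised the sash until it touched the buffer with about 4 N (about 10 N on the sash). I then withdrew the arm clear and handed the job in at about 16 s; no verdict came back.

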